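# Close the pigment pots with the lids from the stack

### The arm

A 6-joint arm with a two-finger parallel gripper is mounted at the origin on a cart in front of the work surface, level with it; the furniture and walls round the work are solid. World frame = base frame: x ahead of the robot, y to its left, z up, the work surface at z = 0. Lengths are in m, angles in degrees, forces in N, time in s.
With the tool pointing down it reaches from about 0.25 to 0.725 m from the base axis. Payload 9.7 kg.
Tool frame: the origin (TCP) lies between the finger pads; the fingertips stand 11 mm ahead of it and the grasp point (between the pads) lies 8 mm behind it; z points along the fingers, x is the direction in which the jaws open and shut, and the axes are right-handed (so a half turn about z gives the same grasp; the last joint's range is limited). The gripper opens to 85 mm and grips with 20 to 120 N. Pads are 22 mm wide; open, the fingers measure 114 mm over their backs; the gripper's body (76 mm by 85 mm) begins 54 mm behind the grasp point. The pads swing forward as they close: fully open they stand 13 mm farther back than shut.
Start: joints at [-65.317, 4.979, 10.078, 95.1, 0, 90], TCP at [0.23, -0.5, 0.242] pointing down, gripper open.
Joint ranges: [-179.16, 179.16], [-48.56, 103.87], [-65.8, 70.77], [-126.05, 130.52], [-82.76, 87.17], [-180, 180]. Speed limits (degrees/s): [127.2, 127.2, 147.25, 180, 180, 180].

### API

Orientations are given as [roll, pitch, yaw] about the fixed x, y, z axes, in that order (R = Rz(yaw) Ry(pitch) Rx(roll)).
In Python, from workcell import get_obs, camera, job_done, spotter gives the robot as it stands.
- The arm moves only by the tool play_rows, never from a script. Its argument "rows" is a list of rows, each a list of 3 entries, a list of its own where there are three numbers: the closure, from 0 (fully open) to 1 (shut), then the shift along the tool's x, y, z in cm, then the turn, a rotation vector about the tool's x, y, z in degrees. In form: [[claw, [x, y, z], [wx, wy, wz]], ...]. A call has 1 to 12 rows; each row shifts and turns the pose as measured when the row begins, along the tool's axes as they then stand; what a row does not reach is not made up. A row lasts 1/10 s, in which the tool goes at most 50 mm and 8.59 degrees, less where a joint would pass 70% of its speed; a pose out of reach is approached as far as the arm can. A call is refused whole if a number of a shift passes 5 or a number of a turn 8.59, either way. A call with a gripper value outside its range is refused whole. The fingers move at their own pace and stop on an object; "newtons" is the grip in N (left out, the last holds). Time passes only in rows, so rows that do not move let the fingers close. It gives the time, the measured TCP pose, the force and the opening at its end, in the units of the state.
- get_obs(): the state, without advancing time (a new reading comes with each control period).
- camera(name): name is "scene" or "top"; returns a dict with "img" (420x560x3 uint8, red, green, blue), "intrinsics" (3x3 intrinsics, pixels), "k1" (the pictures are not rectified: a ray, as slopes to the right and down, at radius r is drawn at 1 + k1 r^2 times it, then the intrinsics apply), "xyz" and "orientation" of the camera in the world. Camera axes: x right, y down, z forward; pixel columns grow to the right and rows downward; lengths in m; the calibration is good to about 2 mm. A picture is of the moment at which its call begins. There is no depth.
- job_done(): hands the job in, once; it reports no verdict.
Trained networks look in a picture, given as the dict that the camera call returned (one of the last four; its "shot" number tells which), for a name from the list of things; names that differ only in an ending like _2 or _b are one class to them, and where a whole thing is asked for, a point or a joint stands for the part that bears it (a point fixed in the world has none). Each returns a list of dicts, best first, with "confidence" (0 to 1); they miss things now and then, are a little off and sometimes report something else, mostly with a low value. They report only what shows in the picture. A call takes as long as a camera call. They do not tell look-alikes from the thing itself.
- spotter.spot_in(picture, thing): "point" ([x, y, z] in m, in world coordinates, good to about 4 mm: the middle of the surface that is visible of it).
- spotter.trace(picture, thing): "pixels" (420x560 bool, what is visible of it).
The state is a dict: "time": time; "q": joint angles; "qd": joint speeds; "joint_efforts": joint torques, N m; "ee_pos": TCP position; "tcp_rot": TCP orientation; "wrist_force": force on the tool from outside, world axes, zero at the start; "torque": the same for the moment, N m; "opening": finger opening in m.
Only numpy, scipy, OpenCV 4.12 (cv2) and the standard library are available. Lean on these libraries where they do the work, as an engineer would, in place of code of your own. Each camera call takes 0.05 s, during which the arm holds its last target.

### The job

The four stoneware pigment pots are washed and dry: take the stack of wooden lids apart and close every pot with the one lid that fits it, right way up, down all the way and level, so that no dust gets in. Leave the pots standing where they are, do not let a lid tip over, and do not disturb the little dropper bottle.

Things in the scene. Friction and masses are not known exactly. Their poses are not given: they have to be found in the camera images.
- lid_70: the largest of four reddish-brown turned-wood cap lids, 70 mm across and 20 mm high: a 5 mm flat top over a 3 mm thick skirt, hollow below, 64 mm wide and 15 mm deep inside. At the start the four lids are stacked right way up, largest at the bottom, smallest on top. Origin: centre of the underside (lower edge of the skirt); z up through the lid; round, so yaw means nothing.
- lid_58: the second largest of four reddish-brown turned-wood cap lids, 58 mm across and 20 mm high: a 5 mm flat top over a 3 mm thick skirt, hollow below, 52 mm wide and 15 mm deep inside. At the start the four lids are stacked right way up, largest at the bottom, smallest on top. Origin: centre of the underside (lower edge of the skirt); z up through the lid; round, so yaw means nothing.
- lid_47: the third largest of four reddish-brown turned-wood cap lids, 47 mm across and 20 mm high: a 5 mm flat top over a 3 mm thick skirt, hollow below, 41 mm wide and 15 mm deep inside. At the start the four lids are stacked right way up, largest at the bottom, smallest on top. Origin: centre of the underside (lower edge of the skirt); z up through the lid; round, so yaw means nothing.
- lid_37: the smallest of four reddish-brown turned-wood cap lids, 37 mm across and 20 mm high: a 5 mm flat top over a 3 mm thick skirt, hollow below, 31 mm wide and 15 mm deep inside. At the start the four lids are stacked right way up, largest at the bottom, smallest on top. Origin: centre of the underside (lower edge of the skirt); z up through the lid; round, so yaw means nothing.
- pot_70: largest-necked of four loose pale grey-glazed stoneware pots with a bare brown clay neck, for the 70 mm lid: 66 mm high, belly 92 mm across, open upright neck 55 mm across, 17 mm high above a ledge, its top 5 mm bevelled to 48 mm across at the rim, so that a lid slips over it with 4.5 mm play all round. A seated lid rests with its top's inside on the mouth: its underside is then 51 mm above the pot's foot. Origin: centre of the foot; z up; round.
- pot_58: second largest-necked of four loose pale grey-glazed stoneware pots with a bare brown clay neck, for the 58 mm lid: 70 mm high, belly 80 mm across, open upright neck 43 mm across, 17 mm high above a ledge, its top 5 mm bevelled to 36 mm across at the rim, so that a lid slips over it with 4.5 mm play all round. A seated lid rests with its top's inside on the mouth: its underside is then 55 mm above the pot's foot. Origin: centre of the foot; z up; round.
- pot_47: third largest-necked of four loose pale grey-glazed stoneware pots with a bare brown clay neck, for the 47 mm lid: 60 mm high, belly 68 mm across, open upright neck 32 mm across, 17 mm high above a ledge, its top 5 mm bevelled to 25 mm across at the rim, so that a lid slips over it with 4.5 mm play all round. A seated lid rests with its top's inside on the mouth: its underside is then 45 mm above the pot's foot. Origin: centre of the foot; z up; round.
- pot_37: smallest-necked of four loose pale grey-glazed stoneware pots with a bare brown clay neck, for the 37 mm lid: 54 mm high, belly 60 mm across, open upright neck 22 mm across, 17 mm high above a ledge, its top 5 mm bevelled to 15 mm across at the rim, so that a lid slips over it with 4.5 mm play all round. A seated lid rests with its top's inside on the mouth: its underside is then 39 mm above the pot's foot. Origin: centre of the foot; z up; round.
- oil_bottle: small amber dropper bottle with a black rubber top, 33 mm across and 102 mm high, standing loose behind the pots; not to be moved. Origin: centre of the underside, z up.
Mind the look-alikes: they are no part of the job. What is shaped like the lid_47 but blue, red or yellow is not meant.

How it is judged (in metres and radians):
At the end, for the whole second after the job is handed in: Every lid sits on its own pot (70 on the widest neck, then 58, 47, 37 mm): centred within 8 mm, fully down within 3 mm, lid and pot upright within 4 degrees, pots standing on the table, all at rest and let go (horizontal distance between lid_70 and pot_70 below 0.008 m and z of lid_70 in the frame of pot_70 between 0.048 and 0.054 m and angle between each of lid_70, pot_70, lid_58, pot_58, lid_47, pot_47, lid_37, pot_37's own z axis and vertical below 0.07 rad and linear speed of each of lid_70, pot_70, lid_58, pot_58, lid_47, pot_47, lid_37, pot_37 below 0.02 m/s and height (world z) of each of pot_70, pot_58, pot_47, pot_37 below 0.005 m and horizontal distance between lid_58 and pot_58 below 0.008 m and z of lid_58 in the frame of pot_58 between 0.052 and 0.058 m and horizontal distance between lid_47 and pot_47 below 0.008 m and z of lid_47 in the frame of pot_47 between 0.042 and 0.048 m and horizontal distance between lid_37 and pot_37 below 0.008 m and z of lid_37 in the frame of pot_37 between 0.036 and 0.042 m); the robot touches nothing.
It fails at once if a lid is tipped on its side or over (angle between any of lid_70, lid_58, lid_47, lid_37's own z axis and vertical above 0.7 rad).
It fails at once if a pot is shoved more than 40 mm from where it stood (distance of any of pot_70, pot_58, pot_47, pot_37 from where it was at the start of the episode above 0.04 m).
It fails at once if a pot is tipped (angle between any of pot_70, pot_58, pot_47, pot_37's own z axis and vertical above 0.35 rad).
It fails at once if the dropper bottle is pushed away or knocked over (distance of oil_bottle from where it was at the start of the episode above 0.03 m or angle between oil_bottle's own z axis and vertical above 0.3 rad).
It also fails if it takes over 102 s, if anything falls off the work surface, if the arm or the gripper's body presses on something with over 40 N, if the wrist force passes 120 N, or if a joint passes its speed limit or range.

## Working session

There is one attempt and no reset: what is moved stays moved. The work goes in short steps, Python scripts to look and compute and a tool call to move; the robot and the scene stay as the last step left them, time stands still between calls to the robot, and variables do not carry over. Pictures are saved under pics/ and viewed, and the job is handed in when it is done.

Besides the shell and the picture viewer there is one more tool, called after "Emit:" as name([rows], argument=value, ...), one row to a line, values as JSON. play_rows: Moves the arm, as the interface text tells. Its arguments: {"type":"object","properties":{"rows":{"type":"array","items":{"type":"array"}},"newtons":{"type":"number"}},"required":["rows"]}

```bash
ls; mkdir -p pics
python3 - <<'E'
from workcell import get_obs,camera,spotter
import cv2
o=get_obs();print(o)
for n in("scene","top"):
    p=camera(n);cv2.imwrite(f"pics/{n}0.png",p["img"][:,:,::-1]);print(n,p["intrinsics"],p["k1"],p["xyz"],p["orientation"])
    for t in["lid_70","lid_58","lid_47","lid_37","pot_70","pot_58","pot_47","pot_37","oil_bottle"]:
        print(t,[( [round(float(v),4) for v in d["point"]],round(d["confidence"],2)) for d in spotter.spot_in(p,t)])
E
```

```text
pics
{'time': 0.0, 'q': array([-6.53162924e+01,  5.01061483e+00,  1.00343330e+01,  9.51001438e+01,
       -1.13077508e-03,  9.00009361e+01]), 'qd': array([ 0.02805974, -0.00822804,  0.02298081,  0.0263282 ,  0.01724053,
        0.03997102]), 'joint_efforts': array([-4.02603895e-03, -5.20380700e+01,  4.64813805e+01,  1.58782478e-02,
       -8.11869518e-05,  1.99789940e-05]), 'ee_pos': array([ 0.22958781, -0.49954677,  0.24158664]), 'tcp_rot': array([ 1.79998868e+02,  7.64256344e-02, -6.53172285e+01]), 'wrist_force': array([-0.12818052,  0.48410805, -0.50165492]), 'torque': array([-0.01683907,  0.05957718,  0.03119244]), 'opening': 0.08518243855437924}
scene [[396.19947021   0.         281.66919114]
 [  0.         396.19947021 209.85757781]
 [  0.           0.           1.        ]] 0.029975625822672273 [ 0.14429232 -0.42144075  0.59335479] [-128.01667611    0.30634788  -38.63742592]
lid_70 [([0.4687, 0.0121, 0.0205], 0.9), ([0.4776, 0.135, 0.0795], 0.79), ([0.4684, 0.1241, 0.0524], 0.74), ([0.6301, 0.0691, 0.0488], 0.7), ([0.4607, 0.1175, 0.0098], 0.68), ([0.4263, 0.2496, 0.0209], 0.6
[... 2517 characters left out ...]
], 0.78), ([0.3759, 0.1595, 0.0175], 0.72), ([0.487, 0.1348, 0.0615], 0.64), ([0.4824, 0.1405, 0.073], 0.57), ([0.4316, 0.2609, 0.0207], 0.56), ([0.4679, 0.148, 0.0382], 0.45), ([0.4679, 0.1535, 0.0233], 0.43)]
pot_70 [([0.6482, 0.0871, 0.0497], 0.74), ([0.4667, 0.3593, 0.0331], 0.66), ([0.5604, -0.1338, 0.0474], 0.65)]
pot_58 [([0.6482, 0.0871, 0.0497], 0.74), ([0.4667, 0.3593, 0.0331], 0.66), ([0.5604, -0.1338, 0.0474], 0.65)]
pot_47 [([0.6482, 0.0871, 0.0497], 0.74), ([0.4667, 0.3593, 0.0331], 0.66), ([0.5604, -0.1338, 0.0474], 0.65)]
pot_37 [([0.6482, 0.0871, 0.0497], 0.74), ([0.4667, 0.3593, 0.0331], 0.66), ([0.5604, -0.1338, 0.0474], 0.65)]
oil_bottle [([0.7306, 0.1928, 0.0629], 0.54)]
```

View pics/scene0.png

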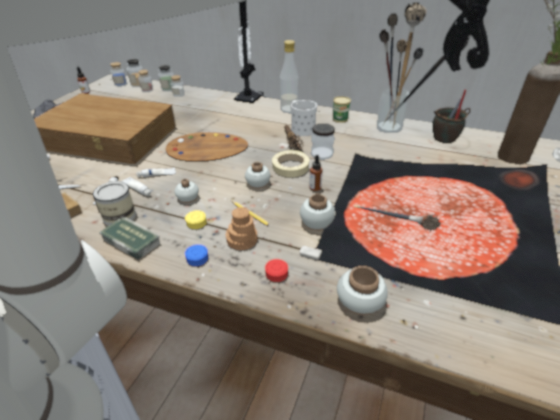

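View pics/top0.png

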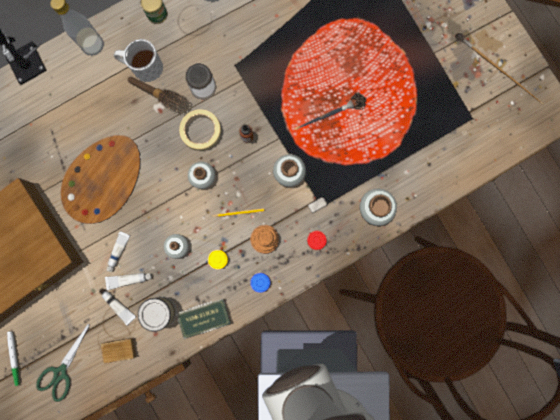

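The scene view shows the big pot at (363,288), the 58 pot at (318,210), the 47 pot at (258,175), the 37 pot at (187,190) and the lid stack at (241,228). In the top view they are at (378,208), (290,170), (202,174), (177,246) and (265,239). The blue, red and yellow caps are decoys. Next I fit the shapes precisely.

```bash
cat > h.py <<'E'
import numpy as np,cv2
from scipy.spatial.transform import Rotation as R
from scipy.optimize import minimize
from workcell import get_obs,camera,spotter,job_done
def proj(p,P):
    Rm=R.from_euler('xyz',p["orientation"],degrees=True).as_matrix()
    c=(np.atleast_2d(P)-p["xyz"])@Rm
    s=c[:,:2]/c[:,2:]; s=s*(1+p["k1"]*(s**2).sum(1,keepdims=True))
    K=p["intrinsics"]; return s*[K[0,0],K[1,1]]+[K[0,2],K[1,2]]
def circ(x,y,z,d,n=48):
    t=np.linspace(0,2*np.pi,n,endpoint=False);return np.c_[x+d/2*np.cos(t),y+d/2*np.sin(t),np.full(n,z)]
def draw(p,circles,name,box,s=5):
    a,b,c,d=box
    im=cv2.resize(p["img"][b:d,a:c,::-1],None,fx=s,fy=s,interpolation=cv2.INTER_CUBIC)
    for (x,y,z,dd),col in circles:
        q=((proj(p,circ(x,y,z,dd))-[a,b]+.5)*s).round().astype(np.int32)
        cv2.polylines(im,[q],True,col,1)
    return im
E
python3 - <<'E'
from h import *
import pickle
P={n:camera(n) for n in("scene","top")};pickle.dump(P,open("p0.pkl","wb"))
for n,p in P.items():
    for t in("pot_70","lid_70"):
        for i,d in enumerate(spotter.trace(p,t)):
            m=d["pixels"];ys,xs=np.nonzero(m);print(n,t,i,round(d["confidence"],2),m.sum(),xs.mean().round(1),ys.mean().round(1),xs.min(),xs.max(),ys.min(),ys.max())
boxes={"scene":[(335,262,391,316),(297,190,339,232),(240,158,276,192),(170,175,204,207),(221,202,263,250)],
"top":[(356,186,400,230),(270,150,310,192),(184,158,220,192),(160,230,194,264),(244,220,286,258)]}
for n,p in P.items():
    ims=[cv2.resize(draw(p,[],"",b),(250,250)) for b in boxes[n]];ims.append(np.zeros_like(ims[0]))
    cv2.imwrite(f"pics/crop_{n}.png",np.vstack([np.hstack(ims[:3]),np.hstack(ims[3:])]))
E
```

```text
scene pot_70 0 0.83 525 256.9 174.8 244 270 161 187
scene pot_70 1 0.82 440 186.4 190.7 175 198 178 202
scene pot_70 2 0.64 993 316.6 211.4 300 334 193 228
scene pot_70 3 0.55 1889 361.6 290.1 337 386 266 314
scene lid_70 0 0.98 486 275.9 269.8 264 287 258 282
scene lid_70 1 0.86 426 196.2 254.3 185 208 244 265
scene lid_70 2 0.71 267 195.5 219.0 186 204 211 227
scene lid_70 3 0.64 196 242.5 226.2 231 253 217 232
scene lid_70 4 0.54 239 241.4 234.8 229 254 226 241
scene lid_70 5 0.5 265 240.2 215.1 232 249 207 223
top pot_70 0 0.89 857 288.2 169.7 272 304 153 186
top pot_70 1 0.71 1098 377.7 206.5 360 396 188 225
top lid_70 0 0.83 286 315.9 239.7 307 325 231 249
top lid_70 1 0.73 193 264.1 237.0 257 272 229 245
top lid_70 2 0.73 288 217.6 259.3 208 226 250 268
top lid_70 3 0.55 70 268.7 231.7 259 274 227 243
top lid_70 4 0.55 320 259.3 282.4 250 269 273 292
top lid_70 5 0.53 27 267.1 249.6 257 275 246 251
top lid_70 6 0.48 90 263.6 243.4 253 276 235 249
```

View pics/crop_scene.png

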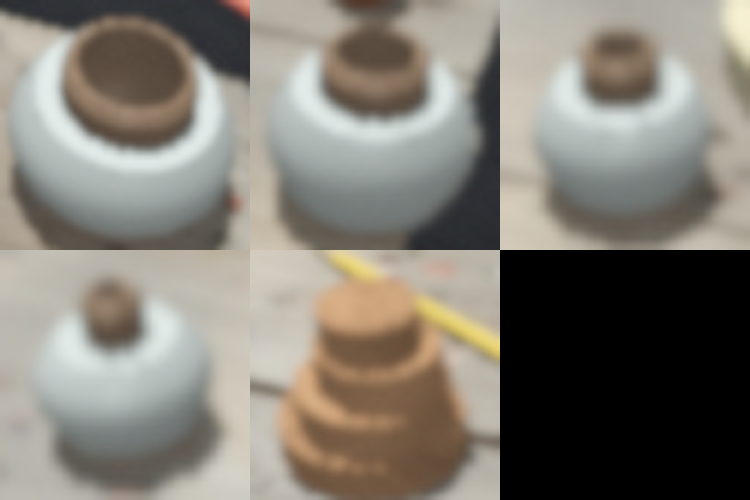

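View pics/crop_top.png

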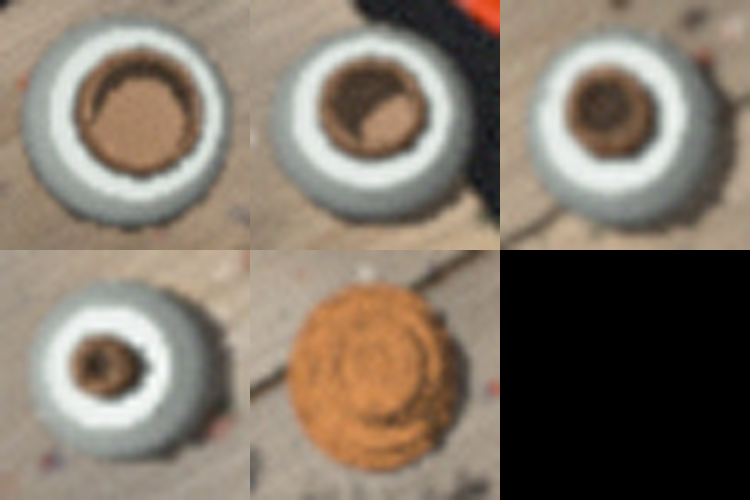

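```bash
cat >> h.py <<'E'
def hullmask(p,groups,box,s=4):
    a,b,c,d=box; m=np.zeros(((d-b)*s,(c-a)*s),np.uint8)
    for g in groups:
        q=((proj(p,np.vstack([circ(*k) for k in g]))-[a,b]+.5)*s*16).round().astype(np.int32)
        cv2.fillConvexPoly(m,cv2.convexHull(q),1,shift=4)
    return cv2.resize(m.astype(np.float32),(c-a,d-b),interpolation=cv2.INTER_AREA)
def brown(p,box,lo,hi):
    a,b,c,d=box; im=p["img"][b:d,a:c].astype(np.float32)
    v=(im[...,0]-im[...,2])/(im.sum(2)+1); return np.clip((v-lo)/(hi-lo),0,1)
POT={70:(.066,.055,.048),58:(.070,.043,.036),47:(.060,.032,.025),37:(.054,.022,.015)}
def neck(x,y,n,k=0):
    h,D,d=POT[n]; return [(x,y,h,d),(x,y,h-.005,D),(x,y,h-.017,D)]
E
python3 - <<'E'
from h import *
import pickle
P=pickle.load(open("p0.pkl","rb"))
boxes={"scene":[(340,262,387,300),(302,190,335,218),(245,158,271,180),(174,175,200,197)],
"top":[(356,186,400,230),(276,154,304,186),(190,160,214,186),(166,234,188,258)]}
init=[(.555,-.145),(.645,.075),(.64,.295),(.46,.355)]
for i,n in enumerate((70,58,47,37)):
    for names in(("scene",),("top",),("scene","top")):
        T={k:brown(P[k],boxes[k][i],.05,.11) for k in names}
        f=lambda v:sum(((hullmask(P[k],[neck(v[0],v[1],n)],boxes[k][i])-T[k])**2).sum() for k in names)
        g=min(((f((init[i][0]+a,init[i][1]+b)),init[i][0]+a,init[i][1]+b) for a in np.arange(-.03,.031,.006) for b in np.arange(-.03,.031,.006)))
        r=minimize(f,g[1:],method="Nelder-Mead",options=dict(initial_simplex=[g[1:],(g[1]+.004,g[2]),(g[1],g[2]+.004)],xatol=1e-4,fatol=1e-3))
        print(n,names,r.x.round(4),round(r.fun,1),[round(float(t.sum()),0) for t in T.values()])
E
```

```text
70 ('scene',) [ 0.5619 -0.1313] 67.3 [624.0]
70 ('top',) [ 0.5597 -0.133 ] 419.3 [885.0]
70 ('scene', 'top') [ 0.5607 -0.132 ] 494.5 [624.0, 885.0]
58 ('scene',) [0.6525 0.0903] 59.4 [214.0]
58 ('top',) [0.6496 0.0864] 58.4 [259.0]
58 ('scene', 'top') [0.6497 0.0871] 126.6 [214.0, 259.0]
47 ('scene',) [0.6429 0.3102] 41.9 [68.0]
47 ('top',) [0.6386 0.3053] 60.0 [167.0]
47 ('scene', 'top') [0.6391 0.3051] 104.4 [68.0, 167.0]
37 ('scene',) [0.43  0.389] 31.2 [37.0]
37 ('top',) [0.4629 0.3627] 23.9 [75.0]
37 ('scene', 'top') [0.4629 0.3631] 57.8 [37.0, 75.0]
```

```bash
cat >> h.py <<'E'
PP={70:(.5605,-.1325),58:(.6500,.0872),47:(.6393,.3053),37:(.463,.3630)}
BOX={"scene":[(335,262,391,316),(297,190,339,232),(240,158,276,192),(170,175,204,207),(221,202,263,250)],
"top":[(356,186,400,230),(270,150,310,192),(184,158,220,192),(160,230,194,264),(244,220,286,258)]}
def sheet(P,lids,fn,S=260,boxes=BOX):
    for n,p in P.items():
        ims=[]
        for i,k in enumerate((70,58,47,37)):
            ims.append(cv2.resize(draw(p,[(c,(0,255,0)) for c in neck(*PP[k],k)[:2]]+[((*PP[k],neck(*PP[k],k)[2][2],neck(*PP[k],k)[2][3]),(255,0,255))],"",boxes[n][i],10),(S,S)))
        cs=[]
        for (x,y,z,d),col in zip(lids,((0,255,0),(255,0,0),(0,255,255),(255,0,255))): cs+=[((x,y,z,d),col),((x,y,z-.02,d),col)]
        ims.append(cv2.resize(draw(p,[(c[0],c[1]) for c in cs],"",boxes[n][4],10),(S,S)))
        ims.append(cv2.resize(draw(p,[],"",boxes[n][4],10),(S,S)))
        cv2.imwrite(f"pics/{fn}_{n}.png",np.vstack([np.hstack(ims[:3]),np.hstack(ims[3:])]))
E
python3 - <<'E'
from h import *
import pickle
P=pickle.load(open("p0.pkl","rb"))
# lids: fit 8 params: union silhouettes; brown strong
L=[(70,.02),(58,.04),(47,.06),(37,.08)]
bx={"scene":(215,196,270,256),"top":(240,214,292,264)}
T={k:brown(P[k],bx[k],.17,.22) for k in bx}
for k in T: print(k,T[k].sum(),np.percentile(T[k],[10,50,90])); 
def f(v):
    s=0
    for k in bx:
        g=[[(v[2*i],v[2*i+1],z,d/1e3),(v[2*i],v[2*i+1],z-.02,d/1e3)] for i,(d,z) in enumerate(L)]
        s+=((hullmask(P[k],g,bx[k])-T[k])**2).sum()
    return s
best=None
x0=np.array([.47,.14]*4)
from scipy.optimize import differential_evolution
r=differential_evolution(f,[(.445,.5),(.12,.17)]*4,maxiter=150,popsize=10,seed=1,tol=1e-6)
print(r.fun,r.x.round(4))
cv2.imwrite("pics/T.png",np.hstack([cv2.resize(T[k]*255,(300,300)) for k in T]))
sheet(P,[(r.x[2*i],r.x[2*i+1],z,d/1e3) for i,(d,z) in enumerate(L)],"fit")
E
```

```text
scene 214.34235 [0.         0.         0.28005552]
top 616.90564 [0. 0. 1.]
697.3721313476562 [0.4822 0.1467 0.4788 0.1387 0.477  0.1325 0.4763 0.1263][ WARN:0@66.984] global loadsave.cpp:1063 imwrite_ Unsupported depth image for selected encoder is fallbacked to CV_8U.
```

View pics/fit_scene.png

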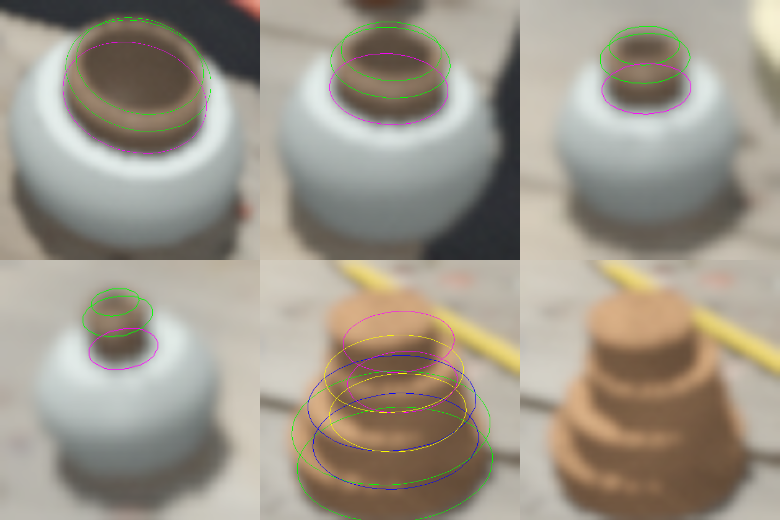

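View pics/fit_top.png

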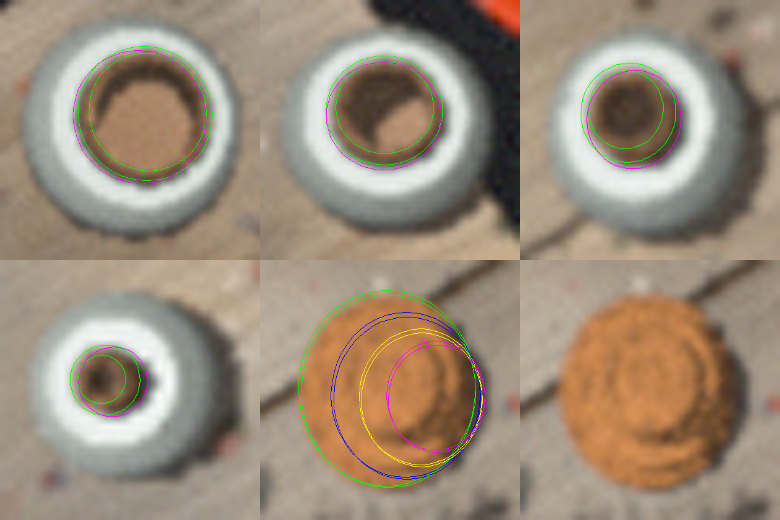

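The pot circles match both views. The stack fit failed because the colour threshold was wrong in the scene view, so I'm refitting it.

Run:
```python
from h import *
import pickle
P=pickle.load(open("p0.pkl","rb"))
L=[(70,.02),(58,.04),(47,.06),(37,.08)]
bx={"scene":(224,200,262,252),"top":(240,214,292,264)}
th={"scene":(.10,.15),"top":(.15,.2)}
T={k:brown(P[k],bx[k],*th[k]) for k in bx}
# keep only big component
for k in T:
    n,l,s,c=cv2.connectedComponentsWithStats((T[k]>.5).astype(np.uint8));i=1+np.argmax(s[1:,4])
    T[k]=T[k]*cv2.dilate((l==i).astype(np.uint8),np.ones((3,3)))
cv2.imwrite("pics/T2.png",np.hstack([cv2.resize(T[k]*255,(300,300)) for k in T]).astype(np.uint8))
def f(v):
    s=0
    for k in bx:
        g=[[(v[2*i],v[2*i+1],z,d/1e3),(v[2*i],v[2*i+1],z-.02,d/1e3)] for i,(d,z) in enumerate(L)]
        s+=((hullmask(P[k],g,bx[k])-T[k])**2).sum()
    for i in range(3): s+=.02*1e6*((v[2*i]-v[2*i+2])**2+(v[2*i+1]-v[2*i+3])**2)
    return s
r=minimize(f,[.475,.14]*4,method="Powell",bounds=[(.45,.5),(.12,.17)]*4)
print(r.fun,r.x.round(4))
sheet(P,[(r.x[2*i],r.x[2*i+1],z,d/1e3) for i,(d,z) in enumerate(L)],"fit2",boxes={k:v[:4]+[bx[k]] for k,v in BOX.items()})
a=[cv2.imread(f"pics/fit2_{n}.png")[260:,260:] for n in P];cv2.imwrite("pics/fit2.png",np.vstack([np.hstack(a)[:, :],cv2.cvtColor(cv2.resize(cv2.imread("pics/T2.png",0),(1040,260)),cv2.COLOR_GRAY2BGR)])[:, :])
im=cv2.imread("pics/fit2.png");cv2.imwrite("pics/fit2.png",cv2.resize(im,(800,400)))
```

```text
140.25286687829333 [0.4817 0.147  0.4798 0.1411 0.4846 0.1426 0.4809 0.14  ]
```

View pics/fit2.png

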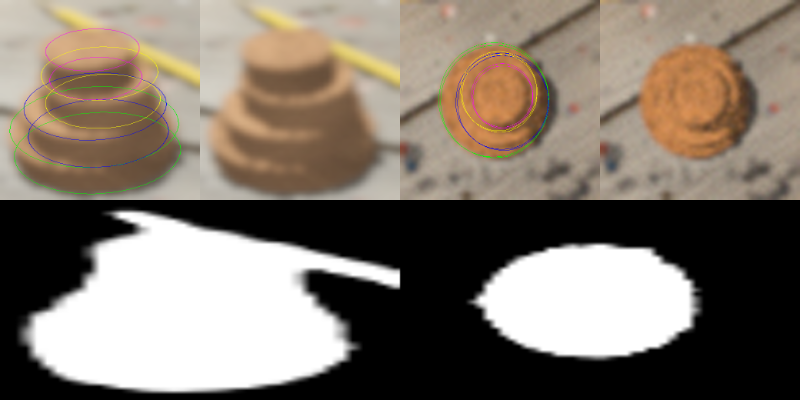

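The mask picks up the pencil, but the top lid's rim fits both views at about (0.481, 0.140). I'll turn the tool to yaw 0 first.

Emit:
play_rows([
  [0, [0, 0, 0], [0, 0, -8.2]],
  [0, [0, 0, 0], [0, 0, -8.2]],
  [0, [0, 0, 0], [0, 0, -8.2]],
  [0, [0, 0, 0], [0, 0, -8.2]],
  [0, [0, 0, 0], [0, 0, -8.2]],
  [0, [0, 0, 0], [0, 0, -8.2]],
  [0, [0, 0, 0], [0, 0, -8.2]],
  [0, [0, 0, 0], [0, 0, -8]],
], newtons=30)

```text
time: 2.1
ee_pos: [0.2297, -0.4997, 0.2423]
tcp_rot: [-180.0, 0.0, 2.5]
wrist_force: [-0.7, -0.3, 0.4]
opening: 0.0854
```

Emit:
play_rows([
  [0, [2, -4.5, 0], [0, 0, 2.4]],
  [0, [2, -4.5, 0], [0, 0, 0]],
  [0, [2, -4.5, 0], [0, 0, 0]],
  [0, [2, -4.5, 0], [0, 0, 0]],
  [0, [2, -4.5, 0], [0, 0, 0]],
  [0, [2, -4.5, 0], [0, 0, 0]],
  [0, [2, -4.5, 0], [0, 0, 0]],
  [0, [2, -4.5, 0], [0, 0, 0]],
  [0, [2, -4.5, 0], [0, 0, 0]],
  [0, [2, -4.5, 0], [0, 0, 0]],
  [0, [2, -4.5, 0], [0, 0, 0]],
  [0, [0, 0, 0], [0, 0, 0]],
])

```text
time: 3.3
ee_pos: [0.4457, 0.0089, 0.2412]
tcp_rot: [-179.9, -0.3, 0.4]
wrist_force: [-0.8, 0.5, 0.0]
opening: 0.0854
```

Emit:
play_rows([
  [0.565, [-3.5, -1, 2], [0, 0, 0]],
  [0.565, [-3.5, -1, 5], [0, 0, 0]],
  [0.565, [0, 0, 5], [0, 0, 0]],
  [0.565, [0, 0, 5], [0, 0, 0]],
  [0.565, [0, 0, 3], [0, 0, 0]],
  [0.565, [0, 0, 0], [0, 0, 0]],
])

```text
time: 3.9
ee_pos: [0.3802, 0.0276, 0.0437]
tcp_rot: [-180.0, -0.5, 0.7]
wrist_force: [0.5, -0.2, 0.4]
opening: 0.0371
```

Emit:
play_rows([
  [0.565, [0, 0, 2.2], [0, 0, 0]],
  [0.565, [0, 0, 0.2], [0, 0, 0]],
  [0.565, [0, 0, 0.2], [0, 0, 0]],
])

```text
time: 4.2
ee_pos: [0.3821, 0.0267, 0.0216]
tcp_rot: [-180.0, -0.7, 0.6]
wrist_force: [1.1, -0.0, -0.7]
opening: 0.037
```

Emit:
play_rows([
  [0.565, [0, 0, 0.2], [0, 0, 0]],
  [0.565, [0, 0, 0.1], [0, 0, 0]],
])

```text
time: 4.4
ee_pos: [0.3838, 0.0266, 0.0214]
tcp_rot: [-180.0, -0.9, 0.6]
wrist_force: [0.3, 0.1, -0.5]
opening: 0.0373
```

Emit:
play_rows([
  [0.565, [-0.3, 0, 0.5], [0, -1, 0.6]],
  [0.565, [0, 0, 0.4], [0, -0.2, 0]],
])

```text
time: 4.6
ee_pos: [0.3819, 0.0266, 0.0138]
tcp_rot: [-179.9, 0.2, -0.1]
wrist_force: [-0.3, -0.2, 0.4]
opening: 0.037
```

Emit:
play_rows([
  [0.565, [-0.1, 0, 0.4], [0, -0.2, 0]],
])

```text
time: 4.7
ee_pos: [0.3812, 0.0267, 0.0098]
tcp_rot: [-179.9, 0.4, -0.1]
wrist_force: [3.4, 0.4, 31.5]
opening: 0.0372
```

Contact came at TCP z≈0.010 with a 37 mm opening, so the tips stand about 10.5 mm ahead there. That fits 11 mm when shut. Moving to above the stack.

Emit:
play_rows([
  [0.3, [0, 0, -5], [0, 0, 0]],
  [0.3, [0, 0, -5], [0, 0, 0]],
  [0.3, [0, 0, -5], [0, 0, 0]],
  [0.3, [2, -2.5, 0], [0, 0, 0]],
  [0.3, [4, -4.5, 0], [0, 0, 0]],
  [0.3, [4, -4.4, 0], [0, 0, 0]],
  [0.3, [-0.1, 0, 0.2], [0, 0, 0]],
])

```text
time: 5.4
ee_pos: [0.4691, 0.1283, 0.1575]
tcp_rot: [-179.9, 0.7, -0.3]
wrist_force: [-0.6, -1.0, -0.7]
opening: 0.06
```

Emit:
play_rows([
  [0.3, [1.1, -1.1, 3], [0, 0.7, 0]],
  [0.3, [-0.1, 0, 3], [0, 0, 0]],
  [0.3, [0, 0, 0.2], [0, 0, 0]],
])

```text
time: 5.7
ee_pos: [0.4794, 0.1408, 0.0922]
tcp_rot: [-180.0, 0.1, -0.1]
wrist_force: [0.2, -0.8, -0.0]
opening: 0.0596
```

```bash
python3 - <<'E'
from h import *
o=get_obs();print(o["ee_pos"],o["tcp_rot"])
for n,b in(("scene",(195,160,285,260)),("top",(235,205,300,270))):
    p=camera(n)
    cv2.imwrite(f"pics/a_{n}.png",cv2.resize(draw(p,[((.4805,.14,.08,.037),(0,255,0))],"",b,6),(540,540)))
E
python3 -c "
import cv2,numpy as np
cv2.imwrite('pics/a.png',cv2.resize(np.hstack([cv2.imread('pics/a_%s.png'%n) for n in('scene','top')]),(800,400)))"
```

```text
[0.47938184 0.14083953 0.09216584] [-1.79978259e+02  8.80844504e-02 -1.33843654e-01]
```

View pics/a.png

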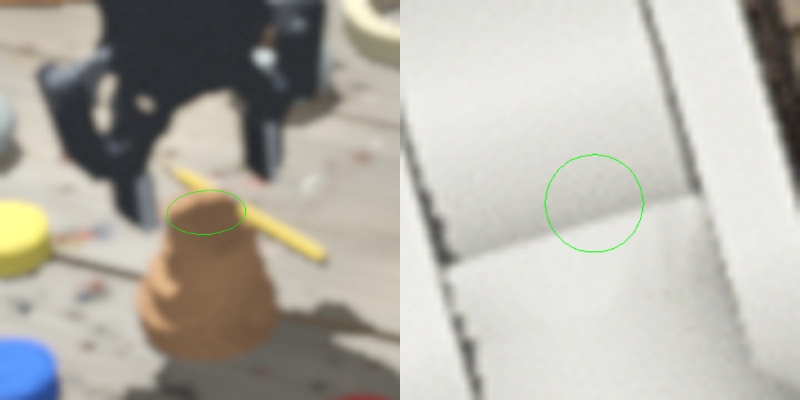

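The scene view shows the jaws on either side of the smallest lid, with its rim at (205,212) in the crop and a fingertip on each side. Descending to grasp.

Emit:
play_rows([
  [0.3, [0, 0, 1.0], [0, 0, 0]],
  [0.3, [0, 0, 0.9], [0, 0, 0]],
  [0.3, [0, 0, 0.2], [0, 0, 0]],
])

```text
time: 6.1
ee_pos: [0.4825, 0.1408, 0.0773]
tcp_rot: [-179.8, -0.5, -0.2]
wrist_force: [0.4, 1.1, 0.1]
opening: 0.0594
```

Emit:
play_rows([
  [0.3, [-0.3, 0, 0.7], [0, -0.6, 0]],
  [0.3, [-0.1, 0, 0.2], [0, -0.2, 0]],
])

```text
time: 6.3
ee_pos: [0.4785, 0.1407, 0.0685]
tcp_rot: [-179.8, 0.3, -0.2]
wrist_force: [0.0, -0.2, 0.6]
opening: 0.0596
```

Emit:
play_rows([
  [0.3, [0.1, 0, -0.3], [0, 0, 0]],
  [0.3, [0, 0, 0.1], [0, 0, 0]],
])

```text
time: 6.5
ee_pos: [0.4796, 0.1406, 0.0707]
tcp_rot: [-179.8, 0.3, -0.3]
wrist_force: [0.1, 0.7, 0.6]
opening: 0.0598
```

Emit:
play_rows([
  [0.3, [0, 0, -0.1], [0, 0, 0]],
  [0.6, [0, 0, 0.0], [0, 0, 0]],
  [0.8, [0, 0, 0.1], [0, 0, 0]],
  [1, [0, 0, 0.1], [0, 0, 0]],
  [1, [0, 0, 0.1], [0, 0, 0]],
])

```text
time: 7.0
ee_pos: [0.48, 0.1408, 0.0717]
tcp_rot: [-179.8, 0.2, -0.2]
wrist_force: [-4.4, -1.1, 9.5]
opening: 0.0362
```

Emit:
play_rows([
  [1, [0, 0, -0.5], [0, 0, 0]],
  [1, [0, 0, -2], [0, 0, 0]],
  [1, [0, 0, -4], [0, 0, 0]],
  [1, [0, 0, -4], [0, 0, 0]],
  [1, [0, 0, 0], [0, 0, 0]],
])

```text
time: 7.5
ee_pos: [0.4794, 0.1401, 0.1802]
tcp_rot: [-179.8, 0.3, -0.2]
wrist_force: [0.5, -1.0, -1.2]
opening: 0.0361
```

```bash
cat >> h.py <<'E'
def look(fn,b,circles=(),cams=("scene","top")):
    ims=[]
    for n in cams:
        p=camera(n);bb=b[n]; ims.append(cv2.resize(draw(p,circles,"",bb,6),(400,int(400*(bb[3]-bb[1])/(bb[2]-bb[0])))))
    h=max(i.shape[0] for i in ims)
    cv2.imwrite(f"pics/{fn}.png",np.hstack([cv2.copyMakeBorder(i,0,h-i.shape[0],0,0,cv2.BORDER_CONSTANT) for i in ims]))
E
python3 - <<'E'
from h import *
o=get_obs();print(o["ee_pos"],o["tcp_rot"],o["wrist_force"])
x,y,z=o["ee_pos"]
look("b",{"scene":(195,120,295,260)},[((x,y,z+.009,.037),(0,255,0)),((x,y,z-.011,.037),(0,255,0))],("scene",))
E
```

```text
[0.47944723 0.14011122 0.18017971] [-179.78738522    0.31480254   -0.22590147] [ 0.46620285 -0.95552005 -1.21549079]
```

View pics/b.png

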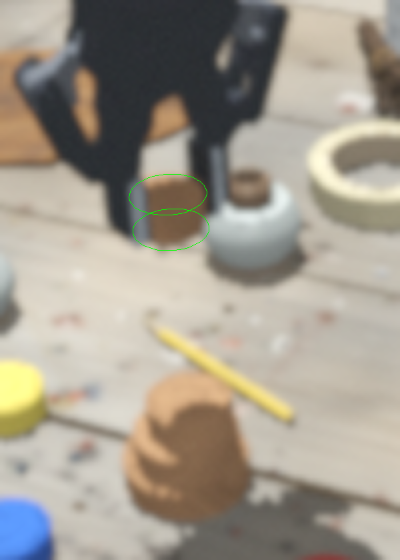

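The lid is held level and clear of the stack. Carrying it to pot 37.

Emit:
play_rows([
  [1, [-0.4, -3, 0], [0, 0, 0]],
  [1, [-0.4, -4.5, 0], [0, 0, 0]],
  [1, [-0.4, -4.5, 0], [0, 0, 0]],
  [1, [-0.4, -4.5, 0], [0, 0, 0]],
  [1, [0, -4.5, 0.2], [0, 0, 0]],
  [1, [0, 0, 0.2], [0, 0, 0]],
  [1, [0, 0, 0.2], [0, 0, 0]],
])

```text
time: 8.25
ee_pos: [0.462, 0.3565, 0.1648]
tcp_rot: [179.9, 0.7, -0.4]
wrist_force: [-0.2, -0.3, -0.2]
opening: 0.0357
```

Emit:
play_rows([
  [1, [0.1, -0.6, 3], [0, 0.7, 0]],
  [1, [0, 0, 4], [0, 0, 0]],
  [1, [-0.1, 0, 1.5], [0, 0, 0]],
  [1, [-0.1, 0, 0.1], [0, 0, 0]],
])

```text
time: 8.65
ee_pos: [0.4605, 0.3587, 0.0738]
tcp_rot: [179.8, 0.1, -0.6]
wrist_force: [-0.1, -0.6, -0.2]
opening: 0.0361
```

Run:
```python
from h import *
o=get_obs();print(o["ee_pos"],o["tcp_rot"],o["wrist_force"])
x,y,z=o["ee_pos"]
look("c",{"scene":(145,120,225,210)},[((x,y,z+.0085,.037),(0,255,0)),((x,y,z-.0115,.037),(0,255,0)),((.463,.363,.054,.015),(0,0,255)),((.463,.363,.037,.022),(0,0,255))],("scene",))
```

```text
[0.46046145 0.35869652 0.07379733] [ 1.79822517e+02  9.37380064e-02 -5.63719335e-01] [-0.10167167 -0.59974084 -0.16224162]
```

View pics/c.png

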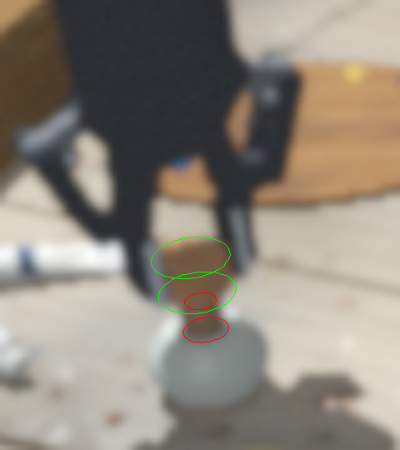

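Emit:
play_rows([
  [1, [0.3, -0.45, 0.2], [0, 0, -0.5]],
  [1, [0, 0, 0.6], [0, 0, 0]],
  [1, [-0.1, 0, 0.5], [0, 0, 0]],
])

```text
time: 9.0
ee_pos: [0.4646, 0.3632, 0.0644]
tcp_rot: [-180.0, -0.1, -0.1]
wrist_force: [-0.1, -0.0, -0.4]
opening: 0.0359
```

Emit:
play_rows([
  [1, [-0.2, 0, 0.5], [0, 0, 0]],
  [1, [-0.1, 0, 0.4], [0, -0.1, 0]],
])

```text
time: 9.2
ee_pos: [0.4619, 0.3635, 0.0553]
tcp_rot: [-180.0, -0.1, -0.1]
wrist_force: [-0.7, 0.5, -0.2]
opening: 0.0358
```

Emit:
play_rows([
  [1, [0, 0, 0.3], [0, -0.1, 0]],
  [1, [-0.1, 0, 0.3], [0, -0.1, 0]],
])

```text
time: 9.4
ee_pos: [0.4615, 0.3637, 0.0506]
tcp_rot: [-179.9, -0.0, -0.1]
wrist_force: [-0.9, -7.7, 29.0]
opening: 0.036
```

Seated, with 29 N of contact. Releasing.

Emit:
play_rows([
  [1, [0, 0, -0.1], [0, 0, 0]],
  [0.3, [0, 0, 0.1], [0, 0, 0]],
  [0.3, [0, 0, 0.1], [0, 0, 0]],
  [0.3, [0, 0, 0.1], [0, 0, 0]],
])

```text
time: 9.8
ee_pos: [0.4618, 0.3641, 0.0491]
tcp_rot: [-179.8, -0.1, -0.1]
wrist_force: [0.2, 1.1, -0.2]
opening: 0.0599
```

Emit:
play_rows([
  [0.2, [0, 0, -1], [0, 0, 0]],
  [0.2, [0, 0, -4], [0, 0, 0]],
  [0.2, [0, 0, -4], [0, 0, 0]],
  [0.2, [0, 4, 0], [0, 0, 0]],
  [0.2, [0, 4.5, 0], [0, 0, 0]],
  [0.2, [0.5, 4.5, 0], [0, 0, 0]],
  [0.2, [0.5, 4.5, 0], [0, 0, 0]],
  [0.2, [-0.1, 0, 0], [0, 0, 0]],
])

```text
time: 10.6
ee_pos: [0.4704, 0.1843, 0.1461]
tcp_rot: [-179.9, -0.2, 0.1]
wrist_force: [0.2, 0.8, 1.0]
opening: 0.0685
```

Run:
```python
from h import *
o=get_obs();print(o["time"],o["ee_pos"],o["tcp_rot"],o["wrist_force"])
look("d",{"scene":(150,160,260,260),"top":(160,210,290,270)},[((.463,.363,.059,.037),(0,255,0)),((.463,.363,.037,.022),(0,0,255)),((.482,.142,.06,.047),(0,255,0)),((.482,.142,.04,.047),(0,255,0))],("scene","top"))
```

```text
10.6 [0.47035348 0.18434451 0.14613955] [-1.79872031e+02 -2.21805407e-01  1.16033067e-01] [0.17238787 0.78480817 0.96309036]
```

View pics/d.png

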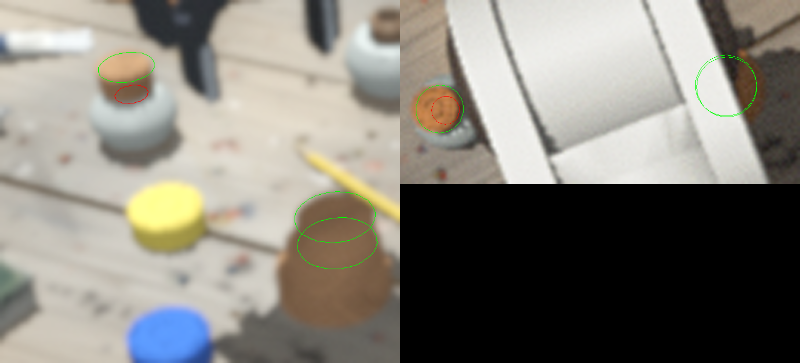

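Lid 37 sits level on its pot: its rim matches the predicted seated circle in both views. Next is lid 47 at about (0.482, 0.142).

Emit:
play_rows([
  [0.2, [0.6, 2.1, 0], [0, 0, 0]],
  [0.2, [0.5, 2.1, 1], [0, 0, 0]],
  [0.2, [-0.1, 0, 3], [0, -0.1, 0]],
  [0.2, [-0.1, 0, 1.5], [0, -0.1, 0]],
  [0.2, [-0.1, 0, 0.2], [0, -0.1, 0]],
])

```text
time: 11.2
ee_pos: [0.4797, 0.1502, 0.0892]
tcp_rot: [-179.7, -0.1, 0.6]
wrist_force: [-0.3, 0.6, 0.2]
opening: 0.0684
```

Emit:
play_rows([
  [0.2, [0.2, 0.8, 0.5], [0, 0, 0.6]],
  [0.2, [0, 0, 1], [0, -0.1, 0]],
  [0.2, [-0.1, 0, 0.2], [0, -0.1, 0]],
])

```text
time: 11.5
ee_pos: [0.4813, 0.1437, 0.0726]
tcp_rot: [-179.6, 0.1, 0.1]
wrist_force: [0.1, -0.3, 0.6]
opening: 0.0681
```

Emit:
play_rows([
  [0.2, [0.1, 0.2, 1], [0, 0, 0]],
  [0.2, [-0.1, 0, 0.8], [0, -0.1, 0]],
  [0.2, [-0.1, 0, 0.2], [0, -0.1, 0]],
])

```text
time: 11.8
ee_pos: [0.4807, 0.1419, 0.0517]
tcp_rot: [-179.6, 0.2, 0.1]
wrist_force: [0.3, 0.1, 1.2]
opening: 0.0684
```

Emit:
play_rows([
  [0.4, [0, 0, 0], [0, 0, 0]],
  [0.6, [0, 0, 0.1], [0, 0, 0]],
  [1, [0, 0, 0.1], [0, 0, 0]],
  [1, [0, 0, 0.1], [0, 0, 0]],
])

```text
time: 12.2
ee_pos: [0.4805, 0.1419, 0.0512]
tcp_rot: [-179.6, 0.2, 0.1]
wrist_force: [-4.2, -1.1, 6.4]
opening: 0.0465
```

Emit:
play_rows([
  [1, [0, 0, -0.5], [0, 0, 0]],
  [1, [0, 0, -2], [0, 0, 0]],
  [1, [0, 0, -4], [0, 0, 0]],
  [1, [0, 0, -4], [0, 0, 0]],
  [1, [0, 0, -3], [0, 0, 0]],
  [1, [0, 0, 0], [0, 0, 0]],
])

```text
time: 12.8
ee_pos: [0.4804, 0.1409, 0.1929]
tcp_rot: [-179.6, 0.2, 0.1]
wrist_force: [0.0, -0.3, 0.0]
opening: 0.0462
```

Run:
```python
from h import *
o=get_obs();print(o["ee_pos"],o["tcp_rot"],o["wrist_force"])
x,y,z=o["ee_pos"]
look("e",{"scene":(195,120,295,260)},[((x,y,z+.010,.047),(0,255,0)),((x,y,z-.010,.047),(0,255,0)),((.480,.143,.04,.058),(255,0,0)),((.482,.147,.02,.07),(255,0,255)),((.482,.147,.0,.07),(255,0,255))],("scene",))
```

```text
[0.48043428 0.14086301 0.19289541] [-1.79591567e+02  1.55580310e-01  1.02605066e-01] [ 0.04190449 -0.26363005  0.03237913]
```

View pics/e.png

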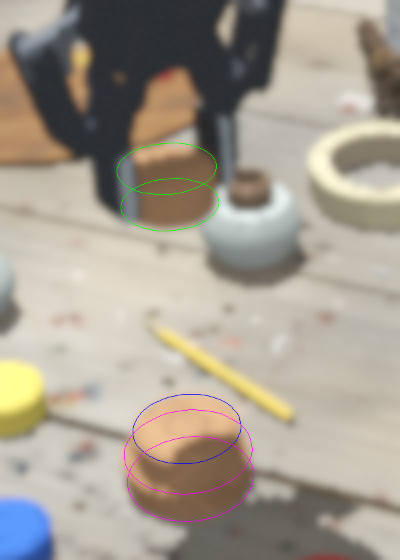

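Lid 47 is held level. Carrying it to pot 47.

Emit:
play_rows([
  [1, [2.5, -2.5, 0], [0, 0, 0]],
  [1, [4, -4, 0], [0, 0, 0]],
  [1, [4, -4, 0], [0, 0, 0]],
  [1, [4, -4, 0], [0, 0, 0]],
  [1, [1.2, -1.5, 0], [0, 0, 0]],
  [1, [-0.1, 0, 0.2], [0, 0, 0]],
  [1, [-0.1, 0, 0.2], [0, 0, 0]],
])

```text
time: 13.55
ee_pos: [0.6243, 0.2919, 0.1776]
tcp_rot: [-179.9, 0.7, 0.0]
wrist_force: [-0.2, 0.0, -0.2]
opening: 0.0463
```

Emit:
play_rows([
  [1, [1.4, -1.2, 2], [0, 0.6, 0]],
  [1, [0, 0, 4], [0, 0, 0]],
  [1, [-0.1, 0, 2.2], [0, 0, 0]],
  [1, [-0.1, 0, 0.4], [0, 0, 0]],
])

```text
time: 13.95
ee_pos: [0.6336, 0.3008, 0.0889]
tcp_rot: [-179.9, 0.1, -0.1]
wrist_force: [-0.2, 0.1, -0.2]
opening: 0.0463
```

Emit:
play_rows([
  [1, [0.6, -0.4, 0.5], [0, 0, 0]],
  [1, [0, 0, 0.5], [0, 0, 0]],
  [1, [-0.1, 0, 0.2], [0, 0, 0]],
])

```text
time: 14.25
ee_pos: [0.6386, 0.3037, 0.079]
tcp_rot: [-179.8, -0.0, -0.2]
wrist_force: [-0.9, -0.1, -0.7]
opening: 0.0463
```

Run:
```python
from h import *
o=get_obs();print(o["ee_pos"],o["tcp_rot"],o["wrist_force"])
x,y,z=o["ee_pos"]
look("f",{"scene":(220,110,300,200)},[((x,y,z+.010,.047),(0,255,0)),((x,y,z-.010,.047),(0,255,0)),((.6393,.3053,.06,.025),(0,0,255)),((.6393,.3053,.043,.032),(0,0,255))],("scene",))
```

```text
[0.63861048 0.30370009 0.07896605] [-1.79835968e+02 -3.08227776e-02 -1.75458866e-01] [-0.94882326 -0.10379597 -0.68936799]
```

View pics/f.png

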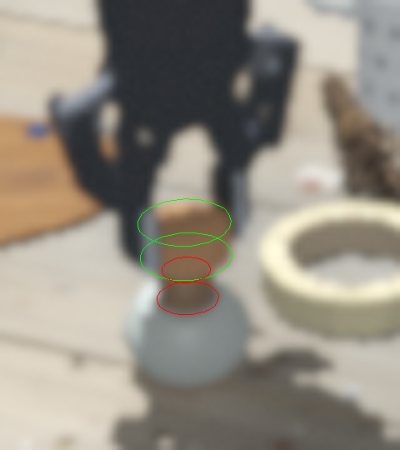

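The lid is right over the neck. Lowering.

Emit:
play_rows([
  [1, [0, -0.1, 0.7], [0, 0, 0]],
  [1, [-0.1, 0, 0.5], [0, -0.1, 0]],
  [1, [-0.1, 0, 0.3], [0, -0.1, 0]],
])

```text
time: 14.6
ee_pos: [0.6373, 0.3053, 0.0652]
tcp_rot: [-179.7, -0.0, -0.2]
wrist_force: [-0.3, -0.3, -0.2]
opening: 0.0461
```

Emit:
play_rows([
  [1, [0.1, 0, 0.4], [0, 0, 0]],
  [1, [0, 0, 0.4], [0, -0.1, 0]],
])

```text
time: 14.8
ee_pos: [0.6383, 0.3055, 0.0568]
tcp_rot: [-179.7, 0.1, -0.2]
wrist_force: [-0.4, 0.6, -0.2]
opening: 0.0464
```

Emit:
play_rows([
  [1, [0, 0, 0.3], [0, 0, 0]],
])

```text
time: 14.9
ee_pos: [0.6386, 0.3057, 0.0561]
tcp_rot: [-179.7, 0.0, -0.2]
wrist_force: [-11.1, -4.7, 32.8]
opening: 0.0462
```

Emit:
play_rows([
  [1, [0, 0, -0.05], [0, 0, 0]],
  [0.3, [0, 0, 0.1], [0, 0, 0]],
  [0.2, [0, 0, 0.1], [0, 0, 0]],
  [0.2, [0, 0, 0.1], [0, 0, 0]],
])

```text
time: 15.3
ee_pos: [0.639, 0.3058, 0.0542]
tcp_rot: [-179.6, -0.1, -0.2]
wrist_force: [0.5, -1.0, 0.4]
opening: 0.0685
```

Emit:
play_rows([
  [0.2, [0, 0, -1], [0, 0, 0]],
  [0.1, [0, 0, -4], [0, 0, 0]],
  [0.1, [0, 0, -4], [0, 0, 0]],
  [0.1, [-1, 1, -2], [0, 0, 0]],
  [0.1, [-4, 4, 0], [0, 0, 0]],
  [0.1, [-4, 4, 0], [0, 0, 0]],
  [0.1, [-4, 4, 0], [0, 0, 0]],
  [0.1, [-0.1, 0, 0], [0, 0, 0]],
])

```text
time: 16.1
ee_pos: [0.5141, 0.1834, 0.166]
tcp_rot: [-179.8, 0.2, -0.1]
wrist_force: [1.4, 0.9, 0.1]
opening: 0.0766
```

Run:
```python
from h import *
o=get_obs();print(o["time"],o["ee_pos"],o["tcp_rot"],o["wrist_force"],o["opening"])
look("g",{"scene":(190,130,300,260),"top":(180,150,290,270)},[((.6393,.3053,.065,.047),(0,255,0)),((.6393,.3053,.043,.032),(0,0,255)),((.480,.143,.04,.058),(0,255,0)),((.482,.147,.02,.07),(0,255,255)),((.482,.147,0,.07),(0,255,255))],("scene","top"))
```

```text
16.1 [0.51411599 0.18338026 0.16597092] [-1.79793717e+02  1.83903604e-01 -6.36954136e-02] [1.38748941 0.88205983 0.06957151] 0.07659090889964719
```

View pics/g.png

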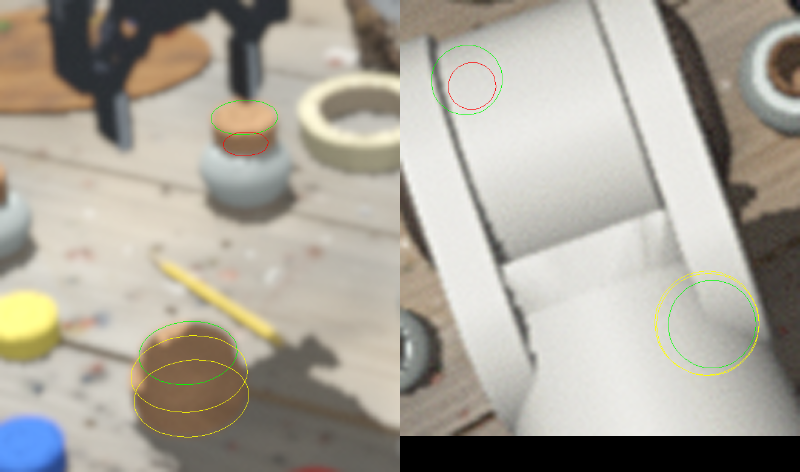

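Lid 47 is seated level. Next is lid 58 at about (0.480, 0.143).

Emit:
play_rows([
  [0.1, [-1.7, 2, 1], [0, 0, 0]],
  [0.1, [-1.7, 2, 3], [0, 0, 0]],
  [0.1, [-0.1, 0, 3], [0, -0.1, 0]],
  [0.1, [-0.1, 0, 1], [0, -0.1, 0]],
  [0.1, [-0.1, 0, 0.2], [0, -0.1, 0]],
])

```text
time: 16.7
ee_pos: [0.4864, 0.1496, 0.0861]
tcp_rot: [-179.5, -0.2, 0.1]
wrist_force: [-0.2, 0.1, -0.1]
opening: 0.0767
```

Emit:
play_rows([
  [0.1, [-0.6, 0.65, 1], [0.4, 0, 0]],
  [0.1, [-0.1, 0, 1.6], [0, -0.1, 0]],
  [0.1, [-0.1, 0, 0.2], [0, -0.1, 0]],
])

```text
time: 17.0
ee_pos: [0.4816, 0.1456, 0.0596]
tcp_rot: [-179.1, -0.1, 0.2]
wrist_force: [-0.2, 0.3, -0.4]
opening: 0.0767
```

Emit:
play_rows([
  [0.1, [-0.2, 0.25, 1], [-0.9, 0, 0]],
  [0.1, [-0.1, 0, 1.6], [0, -0.1, 0]],
  [0.1, [-0.1, 0, 0.3], [0, -0.1, 0]],
])

```text
time: 17.3
ee_pos: [0.4792, 0.1443, 0.0305]
tcp_rot: [179.9, -0.0, 0.3]
wrist_force: [-0.6, 0.3, -0.3]
opening: 0.0769
```

Emit:
play_rows([
  [0.25, [0, 0.1, 0.15], [0, 0, 0]],
  [0.5, [0, 0, 0.1], [0, 0, 0]],
  [1, [0, 0, 0.1], [0, 0, 0]],
  [1, [0, 0, 0.1], [0, 0, 0]],
])

```text
time: 17.7
ee_pos: [0.4795, 0.1435, 0.0287]
tcp_rot: [179.9, -0.1, 0.3]
wrist_force: [-2.9, -0.5, 4.5]
opening: 0.057
```

Emit:
play_rows([
  [1, [0, 0, -0.5], [0, 0, 0]],
  [1, [0, 0, -2], [0, 0, 0]],
  [1, [0, 0, -4], [0, 0, 0]],
  [1, [0, 0, -4.5], [0, 0, 0]],
  [1, [0, 0, -4.5], [0, 0, 0]],
  [1, [0, 0, 0], [0, 0, 0]],
])

```text
time: 18.3
ee_pos: [0.479, 0.1436, 0.1918]
tcp_rot: [179.9, -0.2, 0.3]
wrist_force: [-0.3, 0.6, 0.4]
opening: 0.057
```

Run:
```python
from h import *
o=get_obs();print(o["ee_pos"],o["tcp_rot"],o["wrist_force"])
x,y,z=o["ee_pos"]
look("i",{"scene":(195,120,295,260)},[((x,y,z+.012,.058),(0,255,0)),((x,y,z-.008,.058),(0,255,0)),((.482,.147,.02,.07),(255,0,255)),((.482,.147,.0,.07),(255,0,255))],("scene",))
```

```text
[0.479006   0.14358983 0.19182938] [ 1.79859653e+02 -1.62553491e-01  2.91463910e-01] [-0.32609954  0.64672645  0.42608689]
```

View pics/i.png

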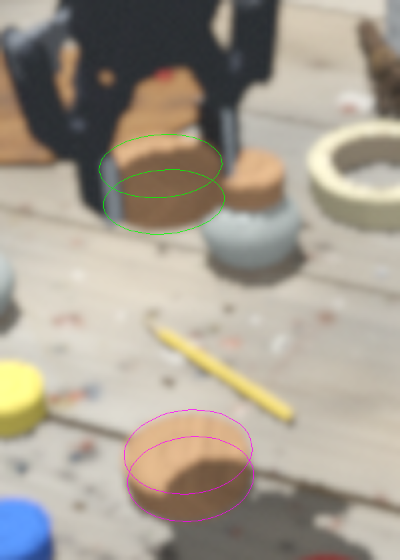

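Lid 58 is held level and lid 70 stands alone where predicted. Carrying lid 58 to pot 58.

Emit:
play_rows([
  [1, [2.5, 0.8, 0], [0, 0, 0]],
  [1, [4, 1.3, 0], [0, 0, 0]],
  [1, [4, 1.3, 0], [0, 0, 0]],
  [1, [4, 1.3, 0], [0, 0, 0]],
  [1, [2.3, 0.9, 0], [0, 0, 0]],
  [1, [-0.1, 0, 0.2], [0, 0, 0]],
  [1, [-0.1, 0, 0.2], [0, 0, 0]],
])

```text
time: 19.05
ee_pos: [0.6495, 0.086, 0.1792]
tcp_rot: [179.8, 0.3, 0.4]
wrist_force: [-0.7, 0.1, 0.5]
opening: 0.0568
```

Emit:
play_rows([
  [1, [0.1, -0.1, 2], [0, 0.2, 0.4]],
  [1, [0, 0, 4], [0, 0, 0]],
  [1, [-0.1, 0, 1.8], [0, 0, 0]],
  [1, [-0.1, 0, 0.3], [0, 0, 0]],
])

```text
time: 19.45
ee_pos: [0.6444, 0.0882, 0.0949]
tcp_rot: [179.8, 0.1, 0.0]
wrist_force: [0.1, -0.3, -0.3]
opening: 0.057
```

Run:
```python
from h import *
o=get_obs();print(o["ee_pos"],o["tcp_rot"],o["wrist_force"])
x,y,z=o["ee_pos"]
look("j",{"scene":(270,130,370,240)},[((x,y,z+.012,.058),(0,255,0)),((x,y,z-.008,.058),(0,255,0)),((.65,.0872,.07,.036),(0,0,255)),((.65,.0872,.053,.043),(0,0,255))],("scene",))
```

```text
[0.64437738 0.08819115 0.09491248] [1.79777249e+02 1.41686865e-01 4.43196136e-02] [ 0.13724275 -0.26742851 -0.30510484]
```

View pics/j.png

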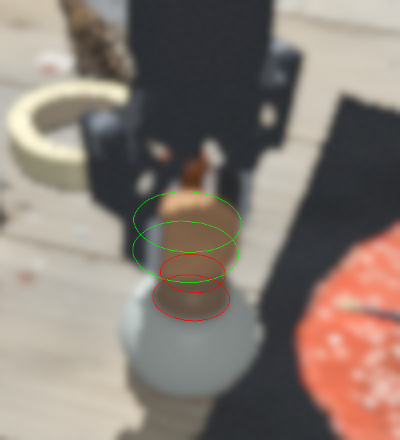

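Emit:
play_rows([
  [1, [0.6, 0.1, 0.5], [0, 0, 0]],
  [1, [0, 0, 0.8], [0, 0, 0]],
  [1, [-0.05, 0, 0.3], [0, 0, 0]],
])

```text
time: 19.8
ee_pos: [0.6507, 0.0879, 0.0819]
tcp_rot: [179.8, -0.1, 0.1]
wrist_force: [0.2, 0.5, -1.0]
opening: 0.0572
```

Emit:
play_rows([
  [1, [-0.1, 0.1, 0.7], [0, 0, 0]],
  [1, [-0.1, 0, 0.5], [0, -0.1, 0]],
  [1, [-0.05, 0, 0.2], [0, -0.1, 0]],
])

```text
time: 20.1
ee_pos: [0.6486, 0.0868, 0.0677]
tcp_rot: [179.8, 0.0, 0.1]
wrist_force: [0.1, -0.5, -0.3]
opening: 0.0569
```

Emit:
play_rows([
  [1, [0.1, 0, 0.35], [0, 0, 0]],
  [1, [0, 0, 0.3], [0, 0, 0]],
])

```text
time: 20.3
ee_pos: [0.6499, 0.0868, 0.0636]
tcp_rot: [179.8, -0.1, 0.1]
wrist_force: [-11.9, -1.8, 33.5]
opening: 0.0571
```

Seated at TCP z 0.0636, against an expected 0.0637. Releasing, then back to the stack position.

Emit:
play_rows([
  [1, [0, 0, -0.05], [0, 0, 0]],
  [0.2, [0, 0, 0.1], [0, 0, 0]],
  [0.1, [0, 0, 0.1], [0, 0, 0]],
  [0.1, [0, 0, 0.05], [0, 0, 0]],
])

```text
time: 20.7
ee_pos: [0.6507, 0.0868, 0.0625]
tcp_rot: [179.9, -0.2, 0.1]
wrist_force: [-0.2, 0.9, -0.6]
opening: 0.0767
```

Emit:
play_rows([
  [0.1, [0, 0, -1], [0, 0, 0]],
  [0, [0, 0, -4], [0, 0, 0]],
  [0, [0, 0, -4], [0, 0, 0]],
  [0, [-1, -0.3, -2], [0, 0, 0]],
  [0, [-4, -1.3, 0], [0, 0, 0]],
  [0, [-4, -1.5, 0], [0, 0, 0]],
  [0, [-4, -1.5, 0], [0, 0, 0]],
  [0, [-3, -1, 0], [0, 0, 0]],
  [0, [-0.1, 0, 0], [0, 0, 0]],
])

```text
time: 21.6
ee_pos: [0.4841, 0.1439, 0.1788]
tcp_rot: [179.9, -0.2, -0.0]
wrist_force: [1.5, 0.9, 1.0]
opening: 0.0853
```

Run:
```python
from h import *
o=get_obs();print(o["time"],o["ee_pos"],o["tcp_rot"],o["wrist_force"],o["opening"])
look("k",{"scene":(210,130,350,260)},[((.65,.0872,.075,.058),(0,255,0)),((.65,.0872,.053,.043),(0,0,255)),((.482,.147,.02,.07),(0,255,255)),((.482,.147,0,.07),(0,255,255))],("scene",))
```

```text
21.6 [0.48414602 0.14394663 0.17884575] [ 1.79914446e+02 -2.00635458e-01 -2.41910720e-02] [1.47135603 0.87270874 0.95709777] 0.08526210034252954
```

View pics/k.png

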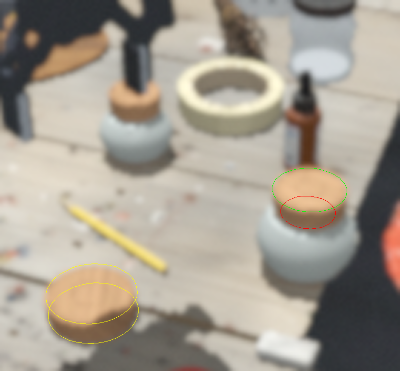

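Lid 58 is seated level and the bottle is undisturbed. Last is lid 70 at about (0.4815, 0.147).

Emit:
play_rows([
  [0, [-0.2, -0.3, 3], [0, 0, 0]],
  [0, [-0.1, 0, 4], [0, -0.1, 0]],
  [0, [-0.1, 0, 3.5], [0, -0.1, 0]],
  [0, [-0.1, 0, 1.5], [0, -0.1, 0]],
  [0, [-0.1, 0, 0.2], [0, -0.1, 0]],
])

```text
time: 22.15
ee_pos: [0.4855, 0.1462, 0.0563]
tcp_rot: [-180.0, -0.3, -0.1]
wrist_force: [0.7, 1.2, 0.9]
opening: 0.0854
```

Emit:
play_rows([
  [0, [-0.5, -0.1, 0.8], [0, -0.3, 0]],
  [0, [-0.1, 0, 0.5], [0, -0.1, 0]],
  [0, [-0.1, 0, 0.2], [0, -0.1, 0]],
])

```text
time: 22.45
ee_pos: [0.4802, 0.147, 0.0422]
tcp_rot: [-180.0, 0.1, -0.2]
wrist_force: [-0.0, -1.4, 0.0]
opening: 0.0855
```

Run:
```python
from h import *
o=get_obs();print(o["ee_pos"],o["tcp_rot"],o["wrist_force"])
x,y,z=o["ee_pos"]
look("l",{"scene":(185,160,295,270)},[((.482,.147,.02,.07),(0,255,255)),((.482,.147,0,.07),(0,255,255))],("scene",))
```

```text
[0.48021361 0.14703156 0.04216268] [-1.79976840e+02  1.49326837e-01 -1.63826008e-01] [-0.04096246 -1.38586217  0.03998568]
```

View pics/l.png

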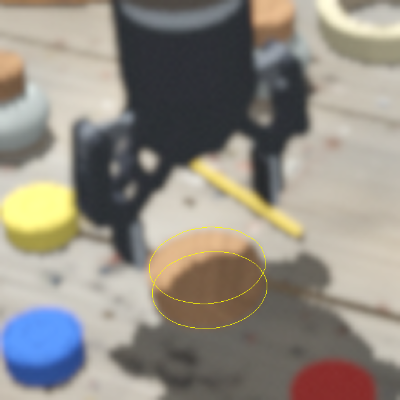

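The jaws straddle the lid: the fingertips are at (133,265) and (270,200), and the lid centre is near (208,268). Descending carefully.

Emit:
play_rows([
  [0, [0.1, 0, 1], [0, 0, 0]],
  [0, [-0.1, 0, 0.8], [0, -0.1, 0]],
  [0, [-0.1, 0, 0.2], [0, -0.1, 0]],
])

```text
time: 22.8
ee_pos: [0.48, 0.1474, 0.022]
tcp_rot: [-179.9, 0.2, -0.2]
wrist_force: [-0.4, -0.6, -0.2]
opening: 0.0859
```

Emit:
play_rows([
  [0, [0.15, 0, 0.7], [0, 0, 0]],
  [0, [-0.05, 0, 0.5], [0, 0, 0]],
  [0, [0, 0, 0.2], [0, 0, 0]],
])

```text
time: 23.1
ee_pos: [0.4809, 0.1474, 0.0067]
tcp_rot: [-179.9, 0.2, -0.1]
wrist_force: [-0.9, -0.1, -0.5]
opening: 0.0854
```

Emit:
play_rows([
  [0, [0, 0, -0.3], [0, 0, 0]],
  [0.1, [0, 0, 0.1], [0, 0, 0]],
])

```text
time: 23.3
ee_pos: [0.4808, 0.1474, 0.0086]
tcp_rot: [-179.9, 0.3, -0.1]
wrist_force: [0.1, 0.1, 0.2]
opening: 0.0769
```

Emit:
play_rows([
  [0.2, [0, 0, 0], [0, 0, 0]],
  [0.5, [0, 0, 0.1], [0, 0, 0]],
  [1, [0, 0, 0.1], [0, 0, 0]],
  [1, [0, 0, 0.1], [0, 0, 0]],
])

```text
time: 23.7
ee_pos: [0.4811, 0.1475, 0.0089]
tcp_rot: [-179.9, 0.2, -0.2]
wrist_force: [-4.6, -1.6, 10.2]
opening: 0.0687
```

Emit:
play_rows([
  [1, [0, 0, -0.5], [0, 0, 0]],
  [1, [0, 0, -2], [0, 0, 0]],
  [1, [0, 0, -4], [0, 0, 0]],
  [1, [0, 0, -4.5], [0, 0, 0]],
  [1, [0, 0, -4.5], [0, 0, 0]],
  [1, [0, 0, 0], [0, 0, 0]],
])

```text
time: 24.3
ee_pos: [0.4804, 0.1468, 0.1693]
tcp_rot: [-179.9, 0.3, -0.1]
wrist_force: [0.0, 0.3, -0.8]
opening: 0.0689
```

Run:
```python
from h import *
o=get_obs();print(o["ee_pos"],o["tcp_rot"],o["wrist_force"])
x,y,z=o["ee_pos"]
look("m",{"scene":(185,120,295,260)},[((x,y,z+.0115,.07),(0,255,0)),((x,y,z-.0085,.07),(0,255,0))],("scene",))
```

```text
[0.48036109 0.14684967 0.16930499] [-1.79946324e+02  2.76684927e-01 -1.49857938e-01] [ 0.03271346  0.28009067 -0.77054254]
```

View pics/m.png

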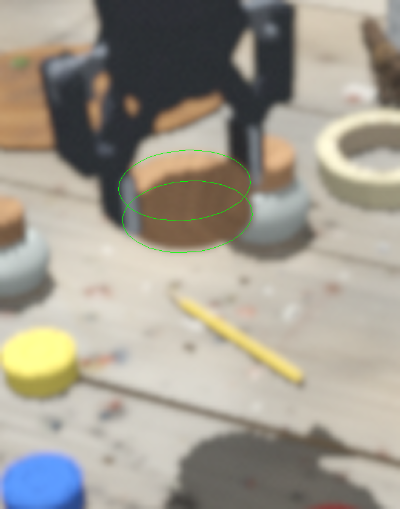

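Lid 70 is held level. Carrying it to pot 70.

Emit:
play_rows([
  [1, [0.9, 3, 0], [0, 0, 0]],
  [1, [1.3, 4.5, 0], [0, 0, 0]],
  [1, [1.3, 4.5, 0], [0, 0, 0]],
  [1, [1.3, 4.5, 0], [0, 0, 0]],
  [1, [1.3, 4.5, 0], [0, 0, 0]],
  [1, [1.3, 4.5, 0], [0, 0, 0]],
  [1, [0, 1.5, 0], [0, 0, 0]],
  [1, [-0.1, 0, 0.1], [0, 0, 0]],
  [1, [-0.1, 0, 0.1], [0, 0, 0]],
])

```text
time: 25.25
ee_pos: [0.5505, -0.1322, 0.1517]
tcp_rot: [-179.8, 1.1, 0.1]
wrist_force: [-0.0, -0.1, -0.2]
opening: 0.0688
```

Emit:
play_rows([
  [1, [0.8, 0, 2], [0, 1, 0]],
  [1, [0.1, 0, 2.5], [0, 0, 0]],
  [1, [-0.1, 0, 1], [0, 0, 0]],
  [1, [-0.1, 0, 0.2], [0, 0, 0]],
])

```text
time: 25.65
ee_pos: [0.5561, -0.1268, 0.0923]
tcp_rot: [-179.8, 0.1, 0.3]
wrist_force: [-0.2, -1.0, -0.4]
opening: 0.069
```

Run:
```python
from h import *
o=get_obs();print(o["ee_pos"],o["tcp_rot"],o["wrist_force"])
x,y,z=o["ee_pos"]
look("n",{"scene":(310,190,420,330)},[((x,y,z+.011,.07),(0,255,0)),((x,y,z-.009,.07),(0,255,0)),((.5605,-.1325,.066,.048),(0,0,255)),((.5605,-.1325,.049,.055),(0,0,255))],("scene",))
```

```text
[ 0.55605336 -0.1267503   0.09225648] [-1.79779885e+02  1.21419436e-01  3.47671898e-01] [-0.24349543 -0.95121074 -0.43390341]
```

View pics/n.png

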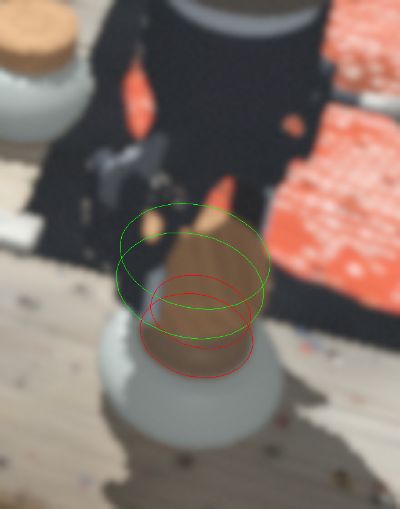

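Emit:
play_rows([
  [1, [0.45, 0.6, 0.4], [0, 0, 0.3]],
  [1, [-0.05, 0, 0.5], [0, 0, 0]],
  [1, [-0.05, 0, 0.2], [0, 0, 0]],
])

```text
time: 26.0
ee_pos: [0.5609, -0.1325, 0.0835]
tcp_rot: [-179.8, -0.1, 0.1]
wrist_force: [-0.8, 0.6, -1.3]
opening: 0.0685
```

Emit:
play_rows([
  [1, [-0.1, 0, 0.9], [0, 0, 0]],
  [1, [-0.1, 0, 0.6], [0, -0.1, 0]],
  [1, [-0.05, 0, 0.2], [0, 0, 0]],
])

```text
time: 26.3
ee_pos: [0.5585, -0.1328, 0.0657]
tcp_rot: [-179.8, -0.0, 0.1]
wrist_force: [0.9, -1.2, -0.1]
opening: 0.0687
```

Emit:
play_rows([
  [1, [0.15, 0, 0.4], [0, 0, 0]],
  [1, [0, 0, 0.35], [0, 0, 0]],
])

```text
time: 26.5
ee_pos: [0.5603, -0.1329, 0.0597]
tcp_rot: [-179.9, -0.1, 0.1]
wrist_force: [-11.9, 3.3, 37.0]
opening: 0.0688
```

Seated at the expected height of 0.0599. Releasing, then clearing away towards the start so the cameras can see.

Emit:
play_rows([
  [1, [0, 0, -0.05], [0, 0, 0]],
  [0.1, [0, 0, 0.1], [0, 0, 0]],
  [0, [0, 0, 0.1], [0, 0, 0]],
  [0, [0, 0, 0], [0, 0, 0]],
])

```text
time: 26.9
ee_pos: [0.5609, -0.133, 0.0588]
tcp_rot: [-179.9, -0.2, 0.1]
wrist_force: [-0.6, 0.4, -1.1]
opening: 0.0854
```

Emit:
play_rows([
  [0, [0, 0, -1], [0, 0, 0]],
  [0, [0, 0, -4], [0, 0, 0]],
  [0, [0, 0, -4], [0, 0, 0]],
  [0, [0, 0, -4], [0, 0, 0]],
  [0, [-3, 3.5, 0], [0, 0, 0]],
  [0, [-3, 4, 0], [0, 0, 0]],
  [0, [-4, 4, 0], [0, 0, 0]],
  [0, [-4, 4, 0], [0, 0, 0]],
  [0, [-4, 4, 0], [0, 0, 0]],
  [0, [-4, 4, 0], [0, 0, 0]],
  [0, [-3, 3, 0], [0, 0, 0]],
  [0, [0, 0, 0], [0, 0, 0]],
])

```text
time: 28.1
ee_pos: [0.3252, -0.3848, 0.1994]
tcp_rot: [179.8, -0.4, 0.4]
wrist_force: [0.0, 0.4, 0.7]
opening: 0.0855
```

Run:
```python
from h import *
o=get_obs();print(o["time"],o["ee_pos"],o["tcp_rot"],o["wrist_force"],o["opening"])
for n in("scene","top"):
    p=camera(n);ims=[]
    for i,k in enumerate((70,58,47,37)):
        x,y=PP[k];h=POT[k][0]
        b=BOX[n][i]; b=(b[0]-8,b[1]-12,b[2]+8,b[3]+4)
        ims.append(cv2.resize(draw(p,[((x,y,h+.005,k/1e3),(0,255,0)),((x,y,h-.015,k/1e3),(255,0,255))],"",b,8),(300,300)))
    cv2.imwrite(f"pics/end_{n}.png",np.vstack([np.hstack(ims[:2]),np.hstack(ims[2:])]))
    cv2.imwrite(f"pics/endfull_{n}.png",p["img"][:,:,::-1])
```

```text
28.1 [ 0.32516835 -0.38481032  0.19940663] [179.79997899  -0.4356844    0.35930163] [0.00974309 0.37722646 0.7060989 ] 0.08550510118514915
```

View pics/end_scene.png

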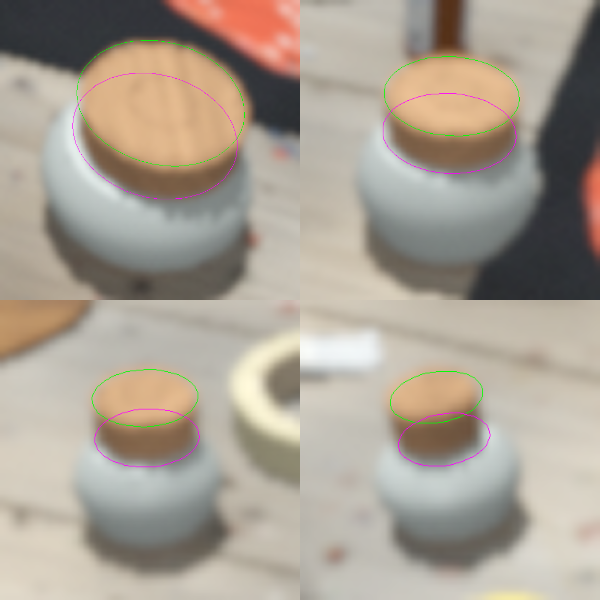

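View pics/end_top.png

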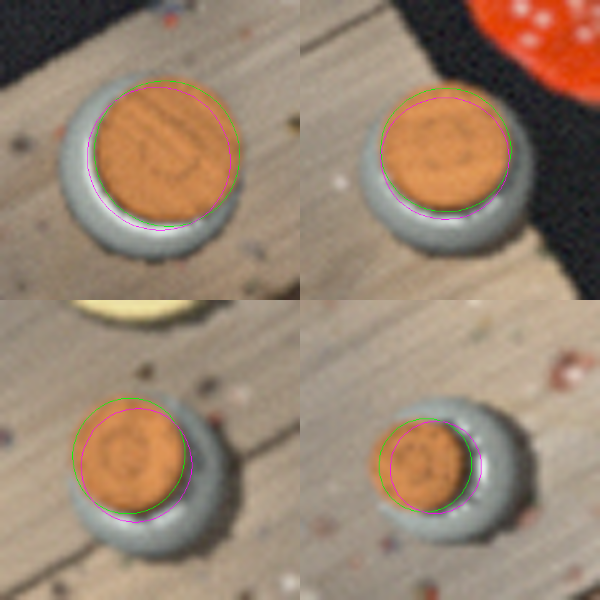

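View pics/endfull_scene.png

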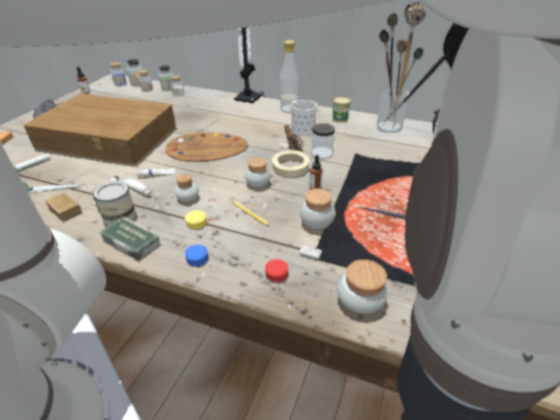

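Every lid appears seated. Lid 37 looks about 3 mm off centre, so I'll check heights and tilts numerically before handing in.

Run:
```python
from h import *
P={n:camera(n) for n in("scene","top")}
import pickle;pickle.dump(P,open("p1.pkl","wb"))
from scipy.spatial.transform import Rotation as R
th={"scene":(.11,.15),"top":(.15,.2)}
def lidmask(p,v,k,box,s=4):
    a,b,c,d=box
    rot=R.from_rotvec([v[3],v[4],0]).as_matrix()
    pts=np.vstack([circ(0,0,0,k/1e3),circ(0,0,.02,k/1e3)])@rot.T+v[:3]
    q=((proj(p,pts)-[a,b]+.5)*s*16).round().astype(np.int32);m=np.zeros(((d-b)*s,(c-a)*s),np.uint8)
    cv2.fillConvexPoly(m,cv2.convexHull(q),1,shift=4)
    return cv2.GaussianBlur(cv2.resize(m.astype(np.float32),(c-a,d-b),interpolation=cv2.INTER_AREA),(0,0),.7)
masks=[]
for i,k in enumerate((70,58,47,37)):
    x,y=PP[k];z0=POT[k][0]-.015
    bx={};T={}
    for n in P:
        q=proj(P[n],np.vstack([circ(x,y,z0,k/1e3),circ(x,y,z0+.02,k/1e3)]))
        bx[n]=tuple(int(t) for t in (*(q.min(0)-5),*(q.max(0)+6)))
        t=brown(P[n],bx[n],*th[n]);nn,l,s,c=cv2.connectedComponentsWithStats((t>.4).astype(np.uint8))
        j=1+np.argmax(s[1:,4]);T[n]=t*cv2.dilate((l==j).astype(np.uint8),np.ones((3,3)));masks.append(cv2.resize(T[n]*255,(180,180)))
    # per-camera lateral pixel offset allowed via joint x,y (calib ~2mm)
    for tilt in(0,1):
        f=lambda u:sum(((lidmask(P[n],[u[0],u[1],u[2],*(u[3:] if tilt else (0,0))],k,bx[n])-T[n])**2).sum() for n in P)
        s0=[x,y,z0]+[0,0]*tilt
        sim=np.vstack([s0]+[np.array(s0)+d for d in np.diag([.004,.004,.004]+[.08,.08]*tilt)])
        r=minimize(f,s0,method="Nelder-Mead",options=dict(initial_simplex=sim,maxiter=600))
        print(k,tilt,"dx,dy,dz mm",((r.x[:3]-s0[:3])*1e3).round(1),"tilt deg",np.degrees(r.x[3:]).round(1),round(r.fun,1),round(f(s0),1))
cv2.imwrite("pics/masks.png",np.vstack([np.hstack(masks[:4]),np.hstack(masks[4:])]).astype(np.uint8))
```

```text
70 0 dx,dy,dz mm [ 2.5 -1.4  1.5] tilt deg [] 82.9 156.5
70 1 dx,dy,dz mm [ 1.1 -1.9  2.4] tilt deg [-2.8  3.9] 70.7 156.5
58 0 dx,dy,dz mm [2.9 0.4 2.8] tilt deg [] 88.8 140.5
58 1 dx,dy,dz mm [2.4 0.1 2. ] tilt deg [-2.3  1.9] 85.1 140.5
47 0 dx,dy,dz mm [ 1.7  1.8 -0.4] tilt deg [] 67.9 84.6
47 1 dx,dy,dz mm [ 0.6  0.5 -0.2] tilt deg [-10.8  10.6] 47.3 84.6
37 0 dx,dy,dz mm [ 0.6  4.5 -0.9] tilt deg [] 60.7 93.6
37 1 dx,dy,dz mm [-2.3  2.3  0.9] tilt deg [-13.7  16.1] 48.3 93.6
```

View pics/masks.png

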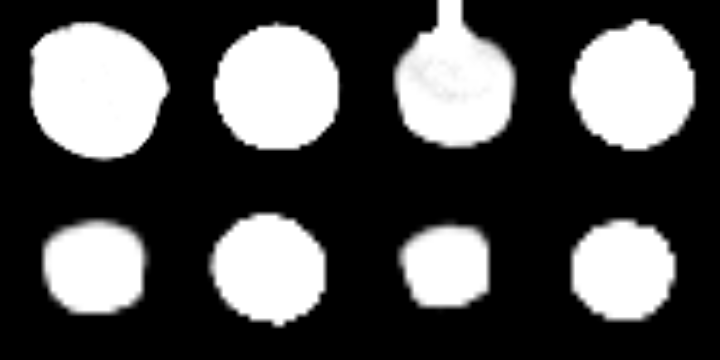

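Run:
```python
from h import *
import pickle;P=pickle.load(open("p1.pkl","rb"))
ims=[]
for k,(dx,dy) in {37:(0,.003),47:(.0005,.001)}.items():
    x,y=PP[k];x+=dx;y+=dy;h=POT[k][0]
    for n in P:
        c=proj(P[n],[[x,y,h]])[0].astype(int);b=(c[0]-18,c[1]-18,c[0]+18,c[1]+22)
        ims.append(np.hstack([draw(P[n],[((x,y,h+.005,k/1e3),(0,255,0)),((x,y,h-.015,k/1e3),(255,0,255))],"",b,5),draw(P[n],[],"",b,5)]))
cv2.imwrite("pics/z.png",np.vstack([np.hstack(ims[:2]),np.hstack(ims[2:])]))
```

```text
(no output)
```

View pics/z.png

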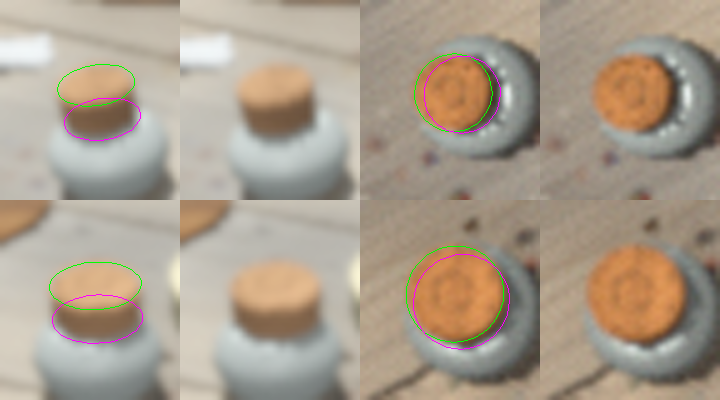

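The level model outlines lie parallel to the lid rims, and the heights match full seating. Handing in.

```bash
python3 -c "
from workcell import job_done
print(job_done())"
```

```text
the job is handed in; nothing more can be done
None
```

I took the stack apart from the top and put each lid (37, 47, 58, then 70 mm) on its own pot. I released each one, moved the arm clear, and handed the job in at about 28 s. No verdict was reported.

**What the checks showed**
- **Seating:** every lid met its pot within about 0.2 mm of the height expected for fully down, with 29–37 N on contact. The arm touches nothing now.
- **Pictures:** in both camera views the rims lie parallel to the outlines of level, seated lids. The pots stand where they were, and the bottle shows no sign of having moved.

**What was less certain**
- **Centring:** fits to the final pictures put the lids up to about 4.5 mm off centre, the most being lid 37. That is within the play and the 8 mm limit.
- **Height:** the same fits put the heights within −0.9 to +2.8 mm of fully seated. They are only good to about 2–3 mm, so I trust the contact heights more.
- **Tilt:** a fit that also solved for tilt gave implausible angles of about 11–16° per axis for lids 47 and 37. I set it aside because it relied on poor colour masks and did not match the pictures, so level is judged by eye and from the contact heights.

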